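Clear the print bed: nest the printed pots, then cover the bed

ROBOT

A 7-joint arm with a two-finger parallel gripper is mounted at the origin on the work surface. World frame = base frame: x ahead of the robot, y to its left, z up, the work surface at z = 0. Lengths are in m, angles in rad, forces in N, time in s.
With the tool pointing down it reaches from about 0.425 to 0.925 m from the base axis. Payload 6.8 kg.
Tool frame: the origin (TCP) lies on the centre line of the jaws, within the pads' length; the fingertips stand 8 mm ahead of it and the grasp point (between the pads) lies 11 mm behind it (bot.tips_ahead is the distance from the TCP to the fingertips, in m); z points along the fingers, y is the line along which they close (so a half turn about z gives the same grasp; the last joint's range is limited). The gripper opens to 85 mm and grips with 20 to 120 N. Pads are 22 mm wide; open, the fingers measure 114 mm over their backs; the gripper's body (76 mm by 85 mm) begins 54 mm behind the grasp point. The pads swing forward as they close: fully open they stand 13 mm farther back than shut.
Start: joints at [1.187, 0.477, 0.022, 1.555, -0.011, 1.109, -0.083], TCP at [0.184, -0.65, 0.239] pointing down, gripper open.
Joint ranges: [-2.96, 2.96], [-0.34, 2.1], [-1.41, 1.46], [0.24, 2.44], [-1.37, 4.51], [0.17, 1.92], [-2.96, 2.96]. Speed limits (rad/s): [2.39, 2.39, 3.14, 3.14, 3.14, 3.14, 3.14].

INTERFACE

Orientations are given as a unit quaternion [w, x, y, z].
In Python, from station import bot gives the robot as it stands.
- The arm moves only by the tool send_rows, never from a script. Its argument "deltas" is text: rows parted by semicolons, each of 4 numbers parted by spaces: the shift along the tool's x, y, z in m, then the turn about the tool's z in degrees. In form: x y z spin; .... A call has 1 to 5 rows; each row is the pose to reach, as a shift and turn from the pose commanded when the call began, along the tool's axes at that moment; what a row does not reach only later rows make up. A row lasts 1/10 s, in which the tool goes at most 50 mm and 8.59 degrees, less where a joint would pass 70% of its speed; a pose out of reach is approached as far as the arm can. A call with a gripper value outside its range is refused whole. "claw" is the opening, from 0 (shut) to 1 (fully open), set as the call begins (left out, the last holds). The fingers move at their own pace and stop on an object; "force" is the grip in N (left out, the last holds). Time passes only in rows, so rows that repeat a pose let the fingers close. It gives the time, the measured TCP pose, the force, the opening and the grip force at its end, in the units of the state.
- bot.get_obs(): the state, without advancing time (a new reading comes with each control period).
- bot.read_camera(name): name is "side" or "top"; returns a dict with "img" (480x640x3 uint8, red, green, blue), "depth" (480x640 float32, m along the optical axis (not along the pixel's ray), 0 where there is no reading), "fx", "fy", "cx", "cy" (pixels), "camera_from_world" (4x4, takes a point from world to camera coordinates). Camera axes: x right, y up, looking along -z (the intrinsics and any distortion apply to the point x, -y, -z); pixel columns grow to the right and rows downward; lengths in m; the calibration is good to about 2 mm. A picture is of the moment at which its call begins.
- bot.hand_in(): hands the job in; it is judged then, once.
Trained networks look in a picture, given as the dict that the camera call returned (one of the last four; its "shot" number tells which), for a name from the list of things; names that differ only in an ending like _2 or _b are one class to them, and where a whole thing is asked for, a point or a joint stands for the part that bears it (a point fixed in the world has none). Each returns a list of dicts, best first, with "confidence" (0 to 1); they miss things now and then, are a little off and sometimes report something else, mostly with a low value. They report only what shows in the picture. A call takes as long as a camera call.
- bot.masks_of(picture, query): "mask" (480x640 bool, what is visible of it).
- bot.landmark_of(picture, query): "xyz" ([x, y, z] in m, in world coordinates, good to about 4 mm: a listed point, or the origin of a listed thing).
The state is a dict: "t": time; "q": joint angles; "joint_vel": joint speeds; "joint_torque": joint torques, N m; "eef_pos": TCP position; "tool_rot": TCP orientation; "contact_force": force on the tool from outside, world axes, zero at the start; "torque": the same for the moment, N m; "gripper_width": opening from 0.0 (shut) to 1.0 (fully open); "grasp_force": force on a finger pad.
Only numpy, scipy, OpenCV 4.12 (cv2) and the standard library are available. Lean on these libraries where they do the work, as an engineer would, in place of code of your own. Each camera call takes 0.05 s, during which the arm holds its last target. There are 200 camera calls.

TASK

Clear the printer's bed: nest the two printed pots that stand on it in the tall pot standing on the desk, first the middle-height pot into the tall one, then the short wide pot into the middle one, each lowered gently until it is fully home and level. Then lay the plywood bed cover flat on the empty bed with its two holes down over the bed's two studs. Leave the stack standing upright on the desk and do not disturb the filament spool, the scraper or the glue jar.

Things in the scene. Friction and masses are not known exactly. Their poses are not given: they have to be found in the camera images.
- base_pot_mid (a point): Centre (half-way up) of the tall narrow white pot standing loose on the desk, z up. 85 mm tall, 100 g. Body 55 mm tall, outer radius 21 mm at the foot to 25 mm at the shoulder; collar 30 mm tall, outer radius 29 mm, mouth (inside) radius 26.5 mm.
- mid_pot_mid (a point): Centre (half-way up) of the middle-height white pot, loose on the print bed at the start, z up. 75 mm tall, about 70 g. Body 45 mm tall, outer radius 17 mm at the foot to 24 at the shoulder; collar 30 mm tall, outer radius 31.5 mm (grip across it from above), mouth radius 29 mm. Home in the tall pot, its shoulder rests on that rim and its centre is 35 mm above the tall pot's centre.
- short_pot_mid (a point): Centre (half-way up) of the short wide white pot, loose on the print bed at the start, z up. 66 mm tall, about 70 g. Body 36 mm tall, outer radius 16.4 mm at the foot to 26.5 at the shoulder; collar 30 mm tall, outer radius 34 mm (grip across it from above). It fits only the middle pot: home there, its shoulder rests on that rim and its centre is 34.5 mm above the middle pot's centre.
- bed_mid (a point): Centre of the top face of the fixed print bed, a dark steel plate 210 mm (x) by 180 mm (y), 45 mm above the desk. x points away from the small display box at its near end, z up. Two steel studs stand on it at x = +85 mm, y = -70 and +70 mm: 8 mm diameter, 14 mm tall, top 4 mm coned. The pots stand side by side along its y, axes about 100 mm apart, either one on the left.
- cover_grip (a point): Centre of the black grip bar of the loose plywood bed cover, lying on the desk; z up. Plate 200 mm (x) by 170 mm (y), 6 mm thick, about 200 g; two 12 mm through holes at x = +85 mm, y = -70 and +70 mm. Bar on the plate's middle: 70 mm along x, 14 mm wide, 32 mm tall; this point is 22 mm above the plate's underside. Home: 22 mm above the bed's centre, x axes the same way.
- base_pot: The tall pot; origin at the centre of its underside, 42.5 mm below its centre. All three pots have this shape: open and round, 2.5 mm walls, a tapered body that widens upward, then a flat shoulder, then a wider straight upright collar up to the rim.
- mid_pot: The middle pot; origin at the centre of its underside, 37.5 mm below its centre.
- short_pot: The short wide pot; origin at the centre of its underside, 33 mm below its centre.
- cover: The bed cover; origin at the centre of its underside.
- spool: Bystander: a small filament spool lying flat on the desk, 110 mm diameter, 50 mm tall; origin at the centre of its underside.
- scraper: Bystander: a scraper lying on the desk, 240 mm long, with a wooden handle; origin at the middle of its length.
- glue: Bystander: a glue jar, 40 mm diameter, 90 mm tall; origin at the centre of its underside.

How it is judged:
On the way, in this order (a step that is already met when the one before it is completed fails the run):
1. the middle pot is fully home in the tall pot, level and let go (z of mid_pot_mid in the frame of base_pot_mid between 0.032 and 0.038 m and horizontal distance between mid_pot_mid and base_pot_mid below 0.006 m and angle between the z axis of mid_pot_mid and the z axis of base_pot_mid, either way round below 0.06 rad and angle between base_pot_mid's own z axis and vertical below 0.06 rad and height (world z) of base_pot_mid below 0.047 m and contact force between mid_pot and the fingers below 0.1 N), for 0.2 s.
2. the short wide pot is fully home in the middle pot, level and let go (z of short_pot_mid in the frame of mid_pot_mid between 0.0315 and 0.0375 m and horizontal distance between short_pot_mid and mid_pot_mid below 0.006 m and angle between the z axis of short_pot_mid and the z axis of mid_pot_mid, either way round below 0.06 rad and z of mid_pot_mid in the frame of base_pot_mid between 0.032 and 0.038 m and horizontal distance between mid_pot_mid and base_pot_mid below 0.006 m and angle between the z axis of mid_pot_mid and the z axis of base_pot_mid, either way round below 0.06 rad and angle between base_pot_mid's own z axis and vertical below 0.06 rad and height (world z) of base_pot_mid below 0.047 m and contact force between short_pot and the fingers below 0.1 N), for 0.2 s.
3. the cover lies flat on the bed with both studs in its holes (z of cover_grip in the frame of bed_mid between 0.019 and 0.025 m and x of cover_grip in the frame of bed_mid between -0.005 and 0.005 m and y of cover_grip in the frame of bed_mid between -0.005 and 0.005 m and angle between cover_grip's own z axis and vertical below 0.04 rad), for 0.2 s.
At the end, for the whole second after the job is handed in: Middle pot home in the tall pot (centre 35 mm above) and short pot in the middle pot (34.5 mm), within 3 mm, axes within 6 mm and 0.06 rad; tall pot upright on the desk; cover flat on the bed over both studs (height within 3 mm, sideways 5 mm, tilt 0.04 rad); all at rest (all of step 3 and z of mid_pot_mid in the frame of base_pot_mid between 0.032 and 0.038 m and horizontal distance between mid_pot_mid and base_pot_mid below 0.006 m and angle between the z axis of mid_pot_mid and the z axis of base_pot_mid, either way round below 0.06 rad and z of short_pot_mid in the frame of mid_pot_mid between 0.0315 and 0.0375 m and horizontal distance between short_pot_mid and mid_pot_mid below 0.006 m and angle between the z axis of short_pot_mid and the z axis of mid_pot_mid, either way round below 0.06 rad and angle between base_pot_mid's own z axis and vertical below 0.06 rad and height (world z) of base_pot_mid below 0.047 m and linear speed of each of base_pot, mid_pot, short_pot, cover below 0.02 m/s); the robot touches nothing.
It fails at once if the spool is pushed more than 20 mm (distance of spool from where it was at the start of the episode above 0.02 m).
It fails at once if the scraper is pushed more than 20 mm (distance of scraper from where it was at the start of the episode above 0.02 m).
It fails at once if the glue is pushed more than 20 mm (distance of glue from where it was at the start of the episode above 0.02 m).
It fails at once if a pot is rammed into the one below with more than 40 N (contact force between mid_pot and base_pot above 40 N).
It fails at once if a pot is rammed into the one below with more than 40 N (contact force between short_pot and mid_pot above 40 N).
It also fails if it takes over 72 s, if anything falls off the work surface, if the arm or the gripper's body presses on something with over 40 N, if the wrist force passes 120 N, or if a joint passes its speed limit or range.

## Working session

There is one attempt and no reset: what is moved stays moved. The work goes in short steps, Python scripts to look and compute and a tool call to move; the robot and the scene stay as the last step left them, time stands still between calls to the robot, and variables do not carry over. Pictures are saved under pics/ and viewed, at most 10 in all, crops included, and the job is handed in when it is done.

Besides the shell and the picture viewer there is one more tool, called after "Emit:" as name(argument=value, ...), one argument or row to a line, values as JSON. send_rows: Moves the arm, as the interface text tells. Its arguments: {"type":"object","properties":{"deltas":{"type":"string"},"claw":{"type":"number"},"force":{"type":"number"}},"required":["deltas"]}

```bash
mkdir -p pics; cat > h.py <<'E'
import numpy as np, cv2
from station import bot
from scipy.spatial.transform import Rotation as R
def cloud(p):
    d=p["depth"]; v,u=np.mgrid[0:480,0:640]
    c=np.stack([(u-p["cx"])/p["fx"]*d,-(v-p["cy"])/p["fy"]*d,-d,np.ones_like(d)],-1)
    return (c@np.linalg.inv(p["camera_from_world"]).T)[...,:3]
def tool():
    o=bot.get_obs(); w=o["tool_rot"]; return np.array(o["eef_pos"]),R.from_quat([w[1],w[2],w[3],w[0]]),o
def rel(target,ax=None):
    p,r,o=tool(); return r.inv().apply(np.array(target)-p)
E
python3 - <<'E'
from h import *
p,r,o=tool(); print(o["t"],p,r.as_matrix().round(3).tolist())
for n in ("top","side"):
    c=bot.read_camera(n); cv2.imwrite(f"pics/{n}0.png",c["img"][...,::-1]); print(n,np.linalg.inv(c["camera_from_world"]).round(3)[:3].tolist(),c["fx"])
    np.savez(f"{n}0.npz",**{k:v for k,v in c.items() if k!="shot"})
    for q in "base_pot_mid mid_pot_mid short_pot_mid bed_mid cover_grip cover spool scraper glue".split():
        print(q,[(np.round(x["xyz"],3).tolist(),round(x["confidence"],2)) for x in bot.landmark_of(c,q)[:3]])
E
```

```text
0.0 [ 0.18366629 -0.64891738  0.23833033] [[0.962, 0.272, -0.001], [0.272, -0.962, 0.002], [-0.0, -0.002, -1.0]]
top [[0.024, 1.0, -0.016, 0.609], [-0.999, 0.024, 0.024, 0.031], [0.024, 0.015, 1.0, 0.84]] 437.44269250300067
base_pot_mid [([0.518, 0.315, 0.044], 0.86), ([0.515, -0.173, 0.048], 0.71)]
mid_pot_mid [([0.51, -0.165, 0.08], 0.76), ([0.741, -0.172, -0.001], 0.75), ([0.519, -0.219, 0.043], 0.65)]
short_pot_mid [([0.49, -0.262, 0.079], 0.81), ([0.779, -0.034, -0.001], 0.35)]
bed_mid [([0.52, -0.218, 0.045], 0.85)]
cover_grip [([0.543, 0.087, 0.023], 0.97), ([0.512, -0.169, 0.081], 0.25)]
cover [([0.543, 0.085, 0.001], 0.79)]
spool [([0.779, -0.035, -0.001], 0.7)]
scraper [([0.766, 0.233, 0.001], 0.93), ([0.518, 0.312, 0.0], 0.22)]
glue [([0.744, -0.168, -0.001], 0.69)]
side [[-0.78, 0.36, -0.511, 0.04], [-0.625, -0.444, 0.642, 0.788], [0.004, 0.821, 0.571, 0.744]] 555.3561274957432
base_pot_mid [([0.521, 0.313, 0.046], 0.72), ([0.488, -0.266, 0.044], 0.53)]
mid_pot_mid [([0.51, -0.172, 0.082], 0.75), ([0.545, 0.088, 0.024], 0.2)]
short_pot_mid [([0.489, -0.263, 0.073], 0.6)]
bed_mid [([0.514, -0.216, 0.046], 0.83), ([0.742, -0.17, -0.002], 0.51)]
cover_grip [([0.541, 0.087, 0.023], 0.7)]
cover [([0.544, 0.091, -0.001], 0.82), ([0.489, -0.266, 0.076], 0.23)]
spool [([0.78, -0.036, -0.002], 0.95)]
scraper [([0.766, 0.239, 0.003], 0.88)]
glue [([0.742, -0.17, 0.003], 0.57)]
```

View pics/top0.png

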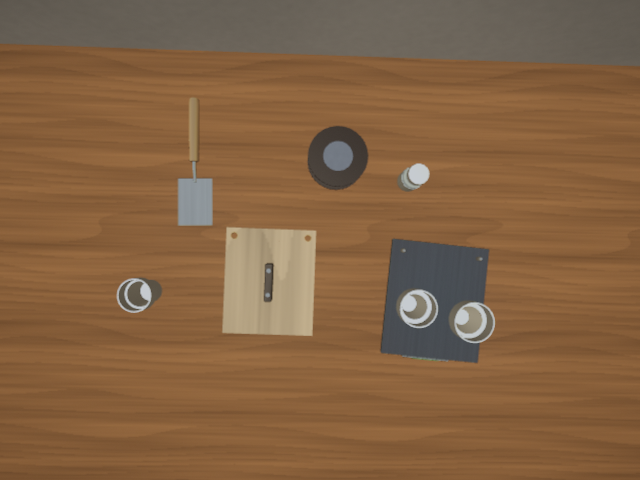

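View pics/side0.png

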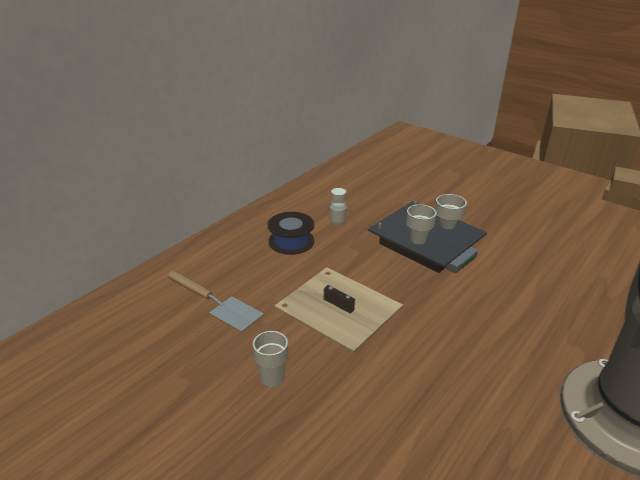

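```bash
python3 - <<'E'
from h import *
p=dict(np.load("top0.npz")); W=cloud(p)
def rim(c,z,r):
    m=(abs(W[...,2]-z)<.006)&(np.hypot(W[...,0]-c[0],W[...,1]-c[1])<r+.012)
    P=W[m]
    A=np.c_[2*P[:,:2],np.ones(len(P))]; s=np.linalg.lstsq(A,(P[:,:2]**2).sum(1),rcond=None)[0]
    d=np.hypot(*(P[:,:2]-s[:2]).T)
    print(len(P),s[:2].round(4),"r",d.mean().round(4),d.std().round(4),d.min().round(4),d.max().round(4),np.median(P[:,2]).round(4))
rim((.519,.314),.085,.029); rim((.51,-.168),.12,.0315); rim((.49,-.263),.111,.034)
# bar
m=(abs(W[...,2]-.038)<.005)&(np.hypot(W[...,0]-.543,W[...,1]-.087)<.06); P=W[m][:,:2].astype(np.float32); print("bar",cv2.minAreaRect(P),len(P))
m=(abs(W[...,2]-.006)<.004)&(np.hypot(W[...,0]-.543,W[...,1]-.087)<.14); P=W[m][:,:2].astype(np.float32); print("plate",cv2.minAreaRect(P),len(P))
m=(abs(W[...,2]-.045)<.005)&(np.hypot(W[...,0]-.52,W[...,1]+.218)<.16); P=W[m][:,:2].astype(np.float32); print("bed",cv2.minAreaRect(P),len(P))
E
```

```text
244 [0.5195 0.3119] r 0.0276 0.0009 0.0256 0.0301 0.0848
244 [ 0.5116 -0.1664] r 0.0301 0.0009 0.0281 0.0326 0.1198
291 [ 0.4892 -0.2632] r 0.0326 0.0009 0.0303 0.0357 0.1104
bar ((0.5423280000686646, 0.08840592205524445), (0.01405611727386713, 0.06784823536872864), 89.23662567138672) 295
plate ((0.54114830493927, 0.0879078358411789), (0.2766475975513458, 0.2767026722431183), 17.8392333984375) 9955
bed ((0.5161654949188232, -0.2172858715057373), (0.18044176697731018, 0.21017177402973175), 85.10842895507812) 8978
```

The pictures show the tall pot at top-view (135,295), the cover at (268,282) with its holes at the top edge, and the bed at (437,300). The middle pot is at (417,308), the short one at (471,322), and the studs are at (403,250) and (480,259). The fitted rims match the known sizes and heights.

Emit:
send_rows(
  deltas="0.034 -0.029 0 -8; 0.069 -0.058 0 -16; 0.103 -0.087 0 -24; 0.138 -0.116 0 -32; 0.172 -0.145 0 -40",
  claw=1,
)

```text
t: 1.5
eef_pos: [0.3108, -0.4616, 0.2396]
tool_rot: [0.0, 0.882, 0.471, 0.0]
contact_force: [0.6, -0.3, 1.0]
gripper_width: 0.999
grasp_force: 0.0
```

```bash
cat >> h.py <<'E'
def go(target,toolx_deg=None):
    p,r,o=tool(); m=r.as_matrix(); y=np.degrees(np.arctan2(m[1,0],m[0,0]))
    print("t",o["t"],"p",p.round(4),"yawx",y.round(2),"w",round(o["gripper_width"],3),"F",np.round(o["contact_force"],1),"gf",round(o["grasp_force"],1),"q",np.round(o["q"],2))
    print("delta",rel(target).round(4),"spin",None if toolx_deg is None else round(y-toolx_deg,2))
E
python3 -c "
from h import *
print(bot.tips_ahead); go((.5116,-.1664,.20),74)"
```

```text
0.008
t 1.5 p [ 0.3108 -0.4616  0.2396] yawx 56.14 w 0.999 F [ 0.6 -0.3  1. ] gf 0.0 q [ 1.03  0.29 -0.2   1.83  0.07  1.02  0.21]
delta [0.357  0.0022 0.0395] spin -17.86
```

Emit:
send_rows(
  deltas="0.045 0 0.005 -6; 0.09 0 0.01 -12; 0.135 0.001 0.015 -18; 0.18 0.001 0.02 -18; 0.22 0.001 0.02 -18",
)

```text
t: 2.0
eef_pos: [0.435, -0.2796, 0.219]
tool_rot: [-0.0, 0.799, 0.601, 0.0]
contact_force: [0.5, 0.2, -0.4]
gripper_width: 0.997
grasp_force: 0.0
```

```bash
python3 -c "
from h import *
go((.5116,-.1664,.17),74)"
```

```text
t 2.0 p [ 0.435  -0.2796  0.219 ] yawx 73.85 w 0.997 F [ 0.5  0.2 -0.4] gf 0.0 q [ 0.76  0.27 -0.37  1.93  0.11  0.97  0.06]
delta [0.13   0.0421 0.049 ] spin -0.15
```

Emit:
send_rows(
  deltas="0.043 0.014 0.01; 0.086 0.028 0.03; 0.13 0.042 0.049; 0.13 0.042 0.049; 0.13 0.042 0.049",
)

```text
$.deltas[0]: bad value
```

```bash
python3 -c "
from h import *
go((.5116,-.1664,.100),74)"
```

```text
t 2.0 p [ 0.435  -0.2796  0.219 ] yawx 73.85 w 0.997 F [ 0.5  0.2 -0.4] gf 0.0 q [ 0.76  0.27 -0.37  1.93  0.11  0.97  0.06]
delta [0.13   0.0421 0.119 ] spin -0.15
```

Emit:
send_rows(
  deltas="0.043 0.014 0.01 0; 0.086 0.028 0.03 0; 0.13 0.042 0.049 0; 0.13 0.042 0.049 0; 0.13 0.042 0.049 0",
)

```text
t: 2.5
eef_pos: [0.5112, -0.1674, 0.1699]
tool_rot: [-0.001, 0.799, 0.602, -0.0]
contact_force: [-0.1, -0.8, 0.6]
gripper_width: 0.997
grasp_force: 0.0
```

```bash
python3 -c "
from h import *
go((.5116,-.1664,.100),74)"
```

```text
t 2.5 p [ 0.5112 -0.1674  0.1699] yawx 73.97 w 0.997 F [-0.1 -0.8  0.6] gf 0.0 q [ 0.54  0.37 -0.41  1.93  0.19  0.89 -0.25]
delta [0.0011 0.0002 0.0699] spin -0.03
```

Emit:
send_rows(
  deltas="0.001 0 0.025 0; 0.001 0 0.05 0; 0.001 0 0.07 0; 0.001 0 0.07 0; 0.001 0 0.07 0",
)

```text
t: 3.0
eef_pos: [0.511, -0.1691, 0.101]
tool_rot: [0.0, 0.8, 0.6, -0.0]
contact_force: [0.8, -0.4, 0.4]
gripper_width: 0.998
grasp_force: 0.0
```

Emit:
send_rows(
  deltas="0 0 0 0; 0 0 0 0; 0 0 0 0; 0 0 0 0; 0 0 0 0",
  claw=0,
  force=30,
)

```text
t: 3.5
eef_pos: [0.5123, -0.1683, 0.1019]
tool_rot: [0.001, 0.8, 0.6, 0.001]
contact_force: [-0.5, -1.3, 6.3]
gripper_width: 0.727
grasp_force: 32.2
```

Emit:
send_rows(
  deltas="0 0 0 0; 0 0 0 0; 0 0 0 0; 0 0 0 0; 0 0 0 0",
)

```text
t: 4.0
eef_pos: [0.5122, -0.1683, 0.1019]
tool_rot: [0.001, 0.8, 0.6, 0.001]
contact_force: [-1.3, -0.4, 6.6]
gripper_width: 0.729
grasp_force: 32.2
```

Emit:
send_rows(
  deltas="0 0 -0.01 0; 0 0 -0.03 0; 0 0 -0.055 0; 0 0 -0.08 0; 0 0 -0.08 0",
)

```text
t: 4.5
eef_pos: [0.5134, -0.1679, 0.1843]
tool_rot: [0.003, 0.8, 0.6, 0.002]
contact_force: [0.4, 0.4, -1.3]
gripper_width: 0.731
grasp_force: 33.8
```

```bash
python3 -c "
from h import *
go((.5195,.3119,.18),74)
c=bot.read_camera('side'); cv2.imwrite('pics/s1.png',c['img'][120:300,340:540][:,:,::-1].repeat(3,0).repeat(3,1))
print([(x['xyz'],x['confidence']) for x in bot.landmark_of(c,'mid_pot_mid')[:2]])"
```

```text
t 4.5 p [ 0.5134 -0.1679  0.1843] yawx 73.8 w 0.731 F [ 0.4  0.4 -1.3] gf 33.8 q [ 0.54  0.35 -0.42  1.92  0.18  0.91 -0.25]
delta [ 0.4625 -0.128   0.0034] spin -0.2
[([0.5107, -0.1679, 0.1636], 0.73)]
```

View pics/s1.png

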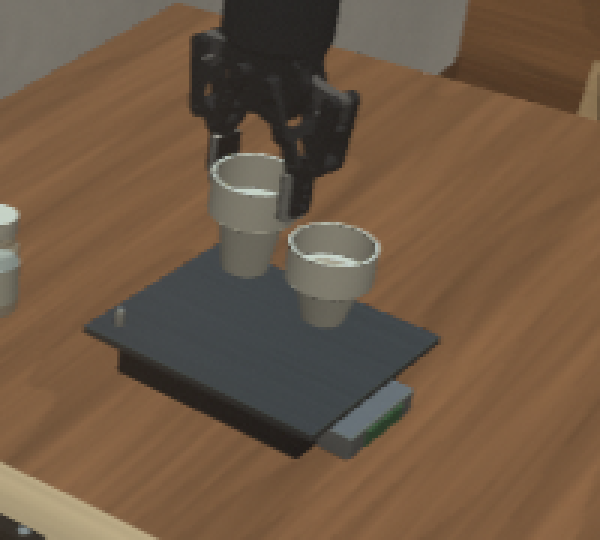

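The middle pot hangs upright in the jaws, with its foot clear of the bed.

Emit:
send_rows(
  deltas="0.04 -0.011 0 0; 0.08 -0.022 0 0; 0.12 -0.033 0 0; 0.16 -0.044 0 0; 0.2 -0.056 0 0",
)

```text
t: 5.1
eef_pos: [0.5122, 0.0414, 0.1792]
tool_rot: [-0.001, 0.8, 0.6, -0.001]
contact_force: [0.5, -0.0, -0.5]
gripper_width: 0.731
grasp_force: 33.7
```

Emit:
send_rows(
  deltas="0.04 -0.011 0 0; 0.08 -0.022 0 0; 0.12 -0.033 0 0; 0.16 -0.044 0 0; 0.2 -0.056 0 0",
)

```text
t: 5.6
eef_pos: [0.5143, 0.2487, 0.1789]
tool_rot: [-0.0, 0.8, 0.6, -0.001]
contact_force: [0.7, 0.3, -0.8]
gripper_width: 0.731
grasp_force: 33.7
```

Emit:
send_rows(
  deltas="0.03 -0.008 0 0; 0.061 -0.016 0 0; 0.061 -0.016 0 0; 0.061 -0.016 0 0; 0.061 -0.016 0 0",
)

```text
t: 6.1
eef_pos: [0.5167, 0.309, 0.1792]
tool_rot: [0.0, 0.8, 0.6, -0.001]
contact_force: [-0.9, -0.2, -0.4]
gripper_width: 0.729
grasp_force: 33.7
```

```bash
cat >> h.py <<'E'
def rim(W,c,z,r,tol=.006):
    m=(abs(W[...,2]-z)<tol)&(abs(np.hypot(W[...,0]-c[0],W[...,1]-c[1])-r)<.012)
    P=W[m]; A=np.c_[2*P[:,:2],np.ones(len(P))]; s=np.linalg.lstsq(A,(P[:,:2]**2).sum(1),rcond=None)[0]
    print(len(P),s[:2].round(4),"r",np.hypot(*(P[:,:2]-s[:2]).T).mean().round(4),np.median(P[:,2]).round(4))
E
python3 -c "
from h import *
go((.5195,.3119,.10),74)
c=bot.read_camera('side'); cv2.imwrite('pics/s2.png',c['img'][240:420,180:380][:,:,::-1].repeat(3,0).repeat(3,1))
for q in ('mid_pot_mid','base_pot_mid'): print([(np.round(x['xyz'],4),x['confidence']) for x in bot.landmark_of(c,q)[:2]])
rim(cloud(c),(.5195,.3119),.085,.0275)
rim(cloud(c),(.5195,.3119),.203,.03,.008)"
```

```text
t 6.1 p [0.5167 0.309  0.1792] yawx 73.73 w 0.729 F [-0.9 -0.2 -0.4] gf 33.7 q [-0.23  0.48 -0.55  1.76  0.29  0.98 -1.18]
delta [0.0037 0.0019 0.0792] spin -0.27
[(array([0.5143, 0.3087, 0.1591]), 0.76)]
[(array([0.5231, 0.3131, 0.0426]), 0.9), (array([0.5442, 0.0863, 0.023 ]), 0.19)]
251 [0.5213 0.3118] r 0.0277 0.0833
253 [0.5147 0.3067] r 0.0341 0.1985
```

View pics/s2.png

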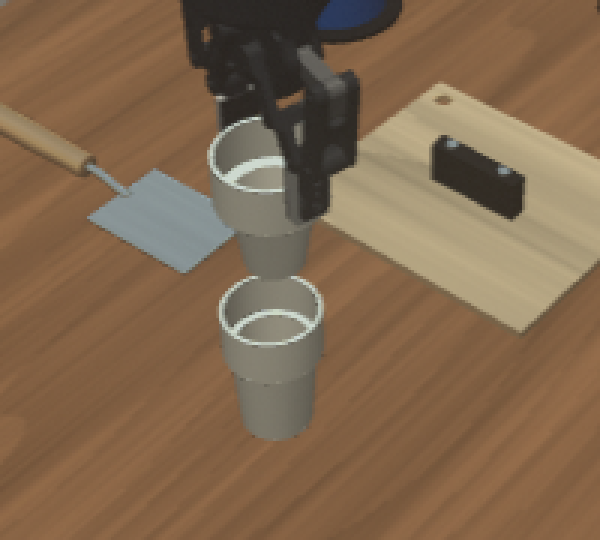

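```bash
cat >> h.py <<'E'
from scipy.optimize import least_squares
POT={"base_pot":(.085,.055,.021,.025,.029),"mid_pot":(.075,.045,.017,.024,.0315),"short_pot":(.066,.036,.0164,.0265,.034)}
def fitpot(c,name,c0,z0):
    """axis position of an upright pot from its visible outer body and collar, known profile; z0 = underside height"""
    H,b,r0,r1,rc=POT[name]; W=cloud(c); ok=cv2.erode(bot.masks_of(c,name)[0]["mask"].astype(np.uint8),np.ones((3,3)))>0
    P=W[ok&(c["depth"]>0)]
    cam=np.linalg.inv(c["camera_from_world"])[:3,3]; v=cam[:2]-c0; v/=np.hypot(*v)
    def res(s,P):
        h=P[:,2]-s[2]; r=np.where(h<b,r0+(r1-r0)*h/b,rc); return np.hypot(P[:,0]-s[0],P[:,1]-s[1])-r
    h=P[:,2]-z0; P=P[(h>.004)&(h<H-.004)&(abs(h-b)>.005)&((P[:,:2]-c0)@v>.003)&(np.hypot(*(P[:,:2]-c0).T)<.045)]
    s=least_squares(lambda s:res(np.r_[s,z0],P),c0,loss="soft_l1",f_scale=.001).x
    print(name,len(P),s.round(4),"med|res|",np.median(abs(res(np.r_[s,z0],P))).round(4)); return s
E
python3 -c "
from h import *
c=bot.read_camera('side')
fitpot(c,'mid_pot',np.array([.516,.309]),.123)
fitpot(c,'base_pot',np.array([.52,.312]),.0)"
```

```text
mid_pot 481 [0.5189 0.3089] med|res| 0.0006
base_pot 625 [0.5221 0.3109] med|res| 0.0006
```

Emit:
send_rows(
  deltas="0.003 0.002 0.01 0; 0.003 0.002 0.03 0; 0.003 0.002 0.05 0; 0.003 0.002 0.065 0; 0.003 0.002 0.065 0",
)

```text
t: 6.9
eef_pos: [0.5184, 0.312, 0.1126]
tool_rot: [-0.0, 0.8, 0.6, -0.002]
contact_force: [0.9, -1.5, -0.9]
gripper_width: 0.732
grasp_force: 33.7
```

Emit:
send_rows(
  deltas="0 0 0.003 0; 0 0 0.006 0; 0 0 0.009 0; 0 0 0.011 0; 0 0 0.013 0",
)

```text
t: 7.4
eef_pos: [0.5198, 0.3131, 0.1025]
tool_rot: [0.0, 0.8, 0.6, 0.0]
contact_force: [-0.4, -0.1, -0.5]
gripper_width: 0.733
grasp_force: 33.7
```

```bash
python3 -c "
from h import *
go((.5199,.311,.0969),74)"
```

```text
t 7.4 p [0.5198 0.3131 0.1025] yawx 73.8 w 0.733 F [-0.4 -0.1 -0.5] gf 33.7 q [-0.26  0.58 -0.51  1.81  0.36  0.85 -1.23]
delta [-0.002   0.0007  0.0056] spin -0.2
```

Emit:
send_rows(
  deltas="-0.0015 0 0.001 0; -0.0015 0 0.002 0; -0.0015 0 0.003 0; -0.0015 0 0.004 0; -0.0015 0 0.005 0",
)

```text
t: 7.9
eef_pos: [0.5193, 0.3117, 0.0973]
tool_rot: [0.0, 0.8, 0.6, 0.0]
contact_force: [-0.9, 0.9, -0.9]
gripper_width: 0.728
grasp_force: 33.7
```

Emit:
send_rows(
  deltas="0 0 0.0005 0; 0 0 0.001 0; 0 0 0.0015 0; 0 0 0.0015 0; 0 0 0.0015 0",
)

```text
t: 8.4
eef_pos: [0.5193, 0.3121, 0.097]
tool_rot: [0.0, 0.8, 0.6, 0.0]
contact_force: [-2.9, -2.2, 9.5]
gripper_width: 0.727
grasp_force: 34.7
```

```bash
python3 -c "
from h import *
go((.5199,.311,.0969),74)
c=bot.read_camera('side')
fitpot(c,'mid_pot',np.array([.52,.311]),.041)
fitpot(c,'base_pot',np.array([.52,.312]),.0)
cv2.imwrite('pics/s3.png',c['img'][240:420,180:380][:,:,::-1].repeat(3,0).repeat(3,1))"
```

```text
t 8.4 p [0.5193 0.3121 0.097 ] yawx 73.81 w 0.727 F [-2.9 -2.2  9.5] gf 34.7 q [-0.27  0.58 -0.51  1.81  0.37  0.84 -1.23]
delta [-0.0009  0.0009  0.0001] spin -0.19
mid_pot 0 [0.52  0.311] med|res| nan
base_pot 594 [0.5221 0.3111] med|res| 0.0006
  return _methods._mean(a, axis=axis, dtype=dtype,
  ret = ret.dtype.type(ret / rcount)
```

View pics/s3.png

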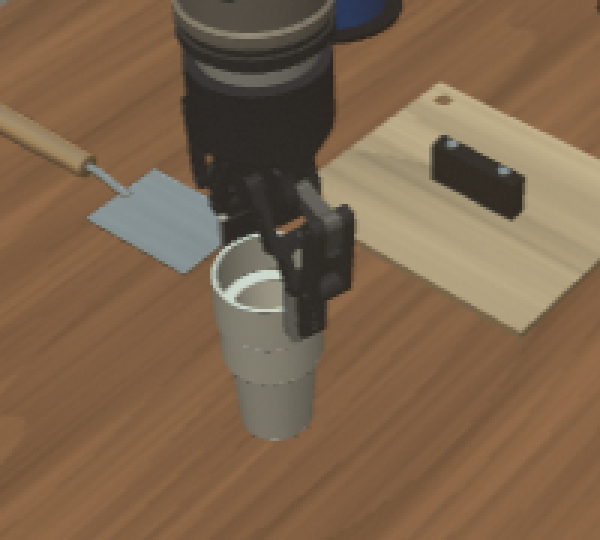

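The middle pot's shoulder now rests on the tall pot's rim: contact shows 9.5 N at the expected height. Releasing it.

Emit:
send_rows(
  deltas="0 0 0 0; 0 0 0 0; 0 0 0 0; 0 0 0 0; 0 0 0 0",
  claw=1,
)

```text
t: 9.05
eef_pos: [0.5192, 0.3116, 0.0956]
tool_rot: [-0.0, 0.8, 0.6, -0.0]
contact_force: [-0.2, -0.8, -0.4]
gripper_width: 1.003
grasp_force: 0.0
```

Emit:
send_rows(
  deltas="0 0 -0.01 0; 0 0 -0.03 0; 0 0 -0.06 0; 0 0 -0.1 0; 0 0 -0.1 0",
)

```text
t: 9.55
eef_pos: [0.5217, 0.3142, 0.2022]
tool_rot: [0.0, 0.8, 0.6, 0.005]
contact_force: [0.1, 1.2, -0.0]
gripper_width: 1.001
grasp_force: 0.0
```

```bash
python3 -c "
from h import *
c=bot.read_camera('side')
fitpot(c,'base_pot',np.array([.52,.312]),.0)
rim(cloud(c),(.5205,.311),.115,.03)
W=cloud(c);P=W[np.hypot(W[...,0]-.5215,W[...,1]-.311)<.036]; P=P[(P[:,2]>.11)&(P[:,2]<.13)];print('rim z top',np.percentile(P[:,2],[50,90,99]).round(4))
A=np.c_[P[P[:,2]>.1125],]; 
from numpy.linalg import lstsq
Q=P[P[:,2]>.1125]; print('slope',lstsq(np.c_[Q[:,:2],np.ones(len(Q))],Q[:,2],rcond=None)[0])
fitpot(c,'mid_pot',np.array([.52,.311]),.040)
go((.4892,-.2632,.2),74)
"
```

```text
base_pot 588 [0.522  0.3109] med|res| 0.0006
310 [0.5199 0.3128] r 0.0302 0.113
rim z top [0.1134 0.1158 0.1169]
slope [-0.00240807  0.00175896  0.11513413]
mid_pot 335 [0.5209 0.3118] med|res| 0.0006
t 9.7 p [0.5191 0.3114 0.196 ] yawx 73.8 w 1.006 F [-0.1 -0.1 -0.8] gf 0.0 q [-0.22  0.46 -0.56  1.74  0.28  1.02 -1.17]
delta [-0.5601  0.1316 -0.0039] spin -0.2
```

Emit:
send_rows(
  deltas="-0.046 0.011 0 0; -0.092 0.022 0 0; -0.138 0.033 0 0; -0.184 0.044 0 0; -0.23 0.055 0 0",
)

```text
t: 10.2
eef_pos: [0.5066, 0.0732, 0.1946]
tool_rot: [-0.001, 0.8, 0.6, -0.001]
contact_force: [1.0, -0.9, -0.2]
gripper_width: 1.005
grasp_force: 0.0
```

Emit:
send_rows(
  deltas="-0.046 0.011 0 0; -0.092 0.022 0 0; -0.138 0.033 0 0; -0.184 0.044 0 0; -0.23 0.054 0 0",
)

```text
t: 10.7
eef_pos: [0.4943, -0.1624, 0.1947]
tool_rot: [-0.001, 0.8, 0.6, -0.001]
contact_force: [-0.1, 0.1, 0.0]
gripper_width: 1.001
grasp_force: 0.0
```

Emit:
send_rows(
  deltas="-0.04 0.01 0.005 0; -0.075 0.018 0.015 0; -0.1 0.0226 0.03 0; -0.1 0.0226 0.03 0; -0.1 0.0226 0.03 0",
)

```text
t: 11.2
eef_pos: [0.4883, -0.2627, 0.1643]
tool_rot: [-0.002, 0.8, 0.6, -0.001]
contact_force: [-0.7, 0.0, 0.5]
gripper_width: 0.999
grasp_force: 0.0
```

```bash
python3 -c "
from h import *
go((.4892,-.2632,.092),74)
"
```

```text
t 11.2 p [ 0.4883 -0.2627  0.1643] yawx 73.74 w 0.999 F [-0.7  0.   0.5] gf 0.0 q [ 0.67  0.39 -0.36  1.9   0.18  0.89 -0.06]
delta [-0.0003  0.0013  0.0723] spin -0.26
```

Emit:
send_rows(
  deltas="0 0.001 0.025 0; 0 0.001 0.05 0; 0 0.001 0.072 0; 0 0.001 0.072 0; 0 0.001 0.072 0",
)

```text
t: 11.7
eef_pos: [0.4908, -0.2618, 0.0942]
tool_rot: [-0.0, 0.799, 0.601, 0.0]
contact_force: [0.1, -0.0, -0.4]
gripper_width: 0.999
grasp_force: 0.0
```

Emit:
send_rows(
  deltas="0 0 0 0; 0 0 0 0; 0 0 0 0; 0 0 0 0; 0 0 0 0",
  claw=0,
  force=30,
)

```text
t: 12.2
eef_pos: [0.4915, -0.2631, 0.0956]
tool_rot: [0.001, 0.8, 0.6, 0.001]
contact_force: [-1.0, 1.7, 5.7]
gripper_width: 0.789
grasp_force: 33.5
```

Emit:
send_rows(
  deltas="0 0 0 0; 0 0 0 0; 0 0 0 0; 0 0 0 0; 0 0 0 0",
)

```text
t: 12.7
eef_pos: [0.4915, -0.2631, 0.0956]
tool_rot: [0.001, 0.8, 0.6, 0.001]
contact_force: [-1.5, 1.1, 6.6]
gripper_width: 0.793
grasp_force: 33.5
```

Emit:
send_rows(
  deltas="0 0 -0.01 0; 0 0 -0.03 0; 0 0 -0.06 0; 0 0 -0.1 0; 0 0 -0.1 0",
)

```text
t: 13.2
eef_pos: [0.4937, -0.2644, 0.2002]
tool_rot: [0.005, 0.8, 0.6, 0.002]
contact_force: [0.7, -0.4, -0.9]
gripper_width: 0.793
grasp_force: 34.3
```

```bash
python3 -c "
from h import *
go((.5205,.312,.195),74)
"
```

```text
t 13.2 p [ 0.4937 -0.2644  0.2002] yawx 73.79 w 0.793 F [ 0.7 -0.4 -0.9] gf 34.3 q [ 0.68  0.35 -0.37  1.86  0.16  0.95 -0.05]
delta [ 0.561  -0.1353  0.0028] spin -0.21
```

Emit:
send_rows(
  deltas="0.04 -0.009 0 0; 0.08 -0.018 0 0; 0.12 -0.028 0 0; 0.16 -0.038 0 0; 0.2 -0.047 0 0",
)

```text
t: 13.7
eef_pos: [0.5007, -0.0565, 0.1944]
tool_rot: [0.0, 0.8, 0.6, 0.0]
contact_force: [0.1, 1.5, -1.1]
gripper_width: 0.79
grasp_force: 34.3
```

Emit:
send_rows(
  deltas="0.04 -0.009 0 0; 0.08 -0.018 0 0; 0.12 -0.028 0 0; 0.16 -0.038 0 0; 0.2 -0.047 0 0",
)

```text
t: 14.2
eef_pos: [0.5115, 0.1487, 0.1944]
tool_rot: [0.0, 0.8, 0.6, 0.0]
contact_force: [0.8, -0.6, -0.9]
gripper_width: 0.792
grasp_force: 34.3
```

Emit:
send_rows(
  deltas="0.04 -0.009 0 0; 0.08 -0.019 0 0; 0.12 -0.029 0 0; 0.16 -0.038 0 0; 0.16 -0.038 0 0",
)

```text
t: 14.7
eef_pos: [0.518, 0.3188, 0.1948]
tool_rot: [-0.002, 0.797, 0.604, 0.002]
contact_force: [-1.7, -0.3, -0.2]
gripper_width: 0.792
grasp_force: 34.3
```

Emit:
send_rows(
  deltas="0 0 0 0; 0 0 0 0",
)

```text
t: 14.9
eef_pos: [0.5201, 0.31, 0.1937]
tool_rot: [0.001, 0.8, 0.6, -0.0]
contact_force: [0.2, 0.3, -0.7]
gripper_width: 0.791
grasp_force: 34.3
```

```bash
python3 -c "
from h import *
go((.5205,.312,.1296),74)
z=bot.get_obs()['eef_pos']
c=bot.read_camera('side')
fitpot(c,'short_pot',np.array(z[:2]),z[2]-.0506)
fitpot(c,'mid_pot',np.array([.52,.311]),.040)
fitpot(c,'base_pot',np.array([.52,.311]),.0)
"
```

```text
t 14.9 p [0.5201 0.31   0.1937] yawx 73.72 w 0.791 F [ 0.2  0.3 -0.7] gf 34.3 q [-0.22  0.47 -0.56  1.74  0.29  1.01 -1.17]
delta [ 0.0021 -0.0002  0.0641] spin -0.28
short_pot 369 [0.5206 0.3072] med|res| 0.0006
mid_pot 328 [0.5207 0.3119] med|res| 0.0006
base_pot 615 [0.522  0.3109] med|res| 0.0006
```

Emit:
send_rows(
  deltas="0.004 0 0.01 0; 0.004 0 0.025 0; 0.004 0 0.04 0; 0.004 0 0.05 0; 0.004 0 0.053 0",
)

```text
t: 15.6
eef_pos: [0.5199, 0.3145, 0.1385]
tool_rot: [-0.0, 0.8, 0.601, -0.002]
contact_force: [-0.2, 0.3, -1.4]
gripper_width: 0.794
grasp_force: 34.3
```

Emit:
send_rows(
  deltas="0 0 0.001 0; 0 0 0.002 0; 0 0 0.003 0; 0 0 0.004 0; 0 0 0.005 0",
)

```text
t: 16.1
eef_pos: [0.5211, 0.3154, 0.1361]
tool_rot: [0.0, 0.8, 0.6, 0.0]
contact_force: [-0.2, -0.6, -0.2]
gripper_width: 0.787
grasp_force: 34.3
```

```bash
python3 -c "
from h import *
go((.520,.3145,.1296),74)
"
```

```text
t 16.1 p [0.5211 0.3154 0.1361] yawx 73.8 w 0.787 F [-0.2 -0.6 -0.2] gf 34.3 q [-0.25  0.54 -0.54  1.78  0.34  0.91 -1.21]
delta [-0.0011 -0.0008  0.0065] spin -0.2
```

Emit:
send_rows(
  deltas="-0.001 0 0.001 0; -0.001 0 0.002 0; -0.001 0 0.003 0; -0.001 0 0.004 0; -0.001 0 0.005 0",
)

```text
t: 16.6
eef_pos: [0.5206, 0.3143, 0.1307]
tool_rot: [0.0, 0.8, 0.6, -0.0]
contact_force: [0.0, -0.2, -0.3]
gripper_width: 0.786
grasp_force: 34.3
```

Emit:
send_rows(
  deltas="0 0 0.0005 0; 0 0 0.001 0; 0 0 0.0015 0; 0 0 0.0015 0; 0 0 0.0015 0",
)

```text
t: 17.1
eef_pos: [0.5208, 0.3145, 0.1297]
tool_rot: [0.0, 0.8, 0.6, 0.0]
contact_force: [-0.9, -1.2, 4.0]
gripper_width: 0.791
grasp_force: 34.7
```

```bash
python3 -c "
from h import *
go((.520,.3145,.1296),74)
z=bot.get_obs()['eef_pos']
c=bot.read_camera('side')
fitpot(c,'short_pot',np.array([.52,.312]),z[2]-.0506)
fitpot(c,'base_pot',np.array([.52,.311]),.0)
"
```

```text
t 17.1 p [0.5208 0.3145 0.1297] yawx 73.8 w 0.791 F [-0.9 -1.2  4. ] gf 34.7 q [-0.25  0.55 -0.53  1.79  0.34  0.9  -1.22]
delta [-0.0002 -0.0008  0.0001] spin -0.2
short_pot 221 [0.5214 0.3116] med|res| 0.0006
base_pot 637 [0.5222 0.311 ] med|res| 0.0006
```

Emit:
send_rows(
  deltas="0 0 0.0003 0; 0 0 0.0003 0; 0 0 0.0003 0; 0 0 0.0003 0; 0 0 0.0003 0",
  claw=1,
)

```text
t: 17.75
eef_pos: [0.5206, 0.3143, 0.1288]
tool_rot: [-0.0, 0.8, 0.6, -0.0]
contact_force: [-0.6, -0.0, 1.2]
gripper_width: 1.0
grasp_force: 0.0
```

Emit:
send_rows(
  deltas="0 0 -0.01 0; 0 0 -0.03 0; 0 0 -0.06 0; 0 0 -0.09 0; 0 0 -0.09 0",
)

```text
t: 18.25
eef_pos: [0.5226, 0.3164, 0.2244]
tool_rot: [0.0, 0.8, 0.6, 0.004]
contact_force: [0.9, -0.2, 1.0]
gripper_width: 1.002
grasp_force: 0.0
```

Emit:
send_rows(
  deltas="-0.04 0 0 0; -0.085 0 0 0; -0.085 0 0 0; -0.085 0 0 0",
)

```text
t: 18.65
eef_pos: [0.497, 0.2315, 0.2193]
tool_rot: [0.0, 0.8, 0.6, 0.0]
contact_force: [-1.2, 1.3, -0.2]
gripper_width: 0.996
grasp_force: 0.0
```

```bash
python3 -c "
from h import *
c=bot.read_camera('side'); cv2.imwrite('pics/s4.png',c['img'][200:420,180:480][:,:,::-1].repeat(2,0).repeat(2,1))
fitpot(c,'short_pot',np.array([.52,.312]),.079)
fitpot(c,'mid_pot',np.array([.52,.311]),.040)
fitpot(c,'base_pot',np.array([.52,.311]),.0)
W=cloud(c);P=W[np.hypot(W[...,0]-.5215,W[...,1]-.311)<.039]; Q=P[(P[:,2]>.142)&(P[:,2]<.155)];print('rim z',np.median(Q[:,2]),np.linalg.lstsq(np.c_[Q[:,:2],np.ones(len(Q))],Q[:,2],rcond=None)[0])
t=bot.read_camera('top'); np.savez('top1.npz',**{k:v for k,v in t.items() if k!='shot'})
im=t['img'][:,:,::-1]; a=np.hstack([cv2.resize(im[215:345,210:330],None,fx=3.2,fy=3.2),cv2.resize(im[230:360,375:495],None,fx=3.2,fy=3.2)]); cv2.imwrite('pics/t1.png',a)
go((.5425,.088,.2),-.7)
"
```

```text
short_pot 384 [0.5214 0.3118] med|res| 0.0006
mid_pot 299 [0.5208 0.3119] med|res| 0.0006
base_pot 577 [0.522  0.3109] med|res| 0.0007
rim z 0.1442264735514785 [0.00208464 0.00262965 0.14233885]
t 18.9 p [0.4969 0.2341 0.2191] yawx 73.9 w 0.999 F [ 0.2  0.2 -0.1] gf 0.0 q [-0.08  0.35 -0.58  1.85  0.22  1.01 -1.04]
delta [-0.1277  0.0843  0.0189] spin 74.6
```

View pics/s4.png

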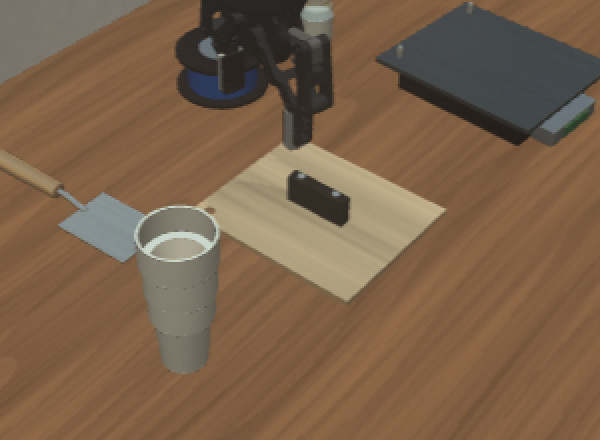

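View pics/t1.png

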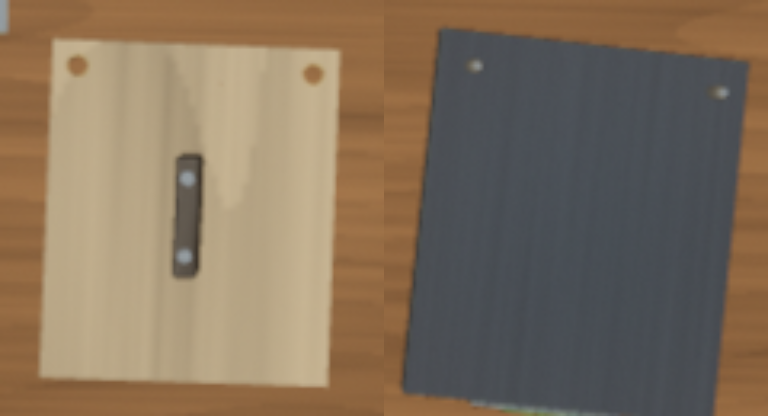

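The stack stands nested and level, and the arm cast nothing off. In the crops the cover's holes are at about (77,65) and (313,74), and the studs at about (92,65) and (338,92) in the right half. Next I measure both poses.

```bash
cat > m.py <<'E'
from h import *
def ray(p,u,v,z):
    T=np.linalg.inv(p["camera_from_world"]); d=T[:3,:3]@np.array([(u-p["cx"])/p["fx"],-(v-p["cy"])/p["fy"],-1]); o=T[:3,3]
    return (o+d*(z-o[2])/d[2])[:2]
def rectpose(P,lx,ly,ang):
    (c,(w,h),a)=cv2.minAreaRect(P.astype(np.float32)); return c,w,h,a
def blob(img,u,v,k,fn,r=7):
    y,x=np.mgrid[int(v)-r:int(v)+r+1,int(u)-r:int(u)+r+1]; s=fn(img[y,x].astype(float)); s=s-np.median(s); s[s<.4*s.max()]=0
    return (s*x).sum()/s.sum(),(s*y).sum()/s.sum()
E
python3 - <<'E'
from m import *
p=dict(np.load("top1.npz")); im=p["img"]; W=cloud(p)
hs=[ray(p,*blob(im,u,v,0,lambda a:-a[...,2]),.004) for u,v in((234.1,235.3),(307.8,238.1))]
# plate hole shows rim at z .006
st=[ray(p,*blob(im,u,v,0,lambda a:a.sum(-1)),.057) for u,v in((403.6,250.3),(480.6,258.8))]
for n,L in(("holes",hs),("studs",st)):
    d=L[0]-L[1]; a=np.degrees(np.arctan2(d[1],d[0]))-90; m=(L[0]+L[1])/2
    print(n,np.round(L,4).tolist(),"dist",np.hypot(*d).round(4),"yaw",a.round(2),"centre",(m-.085*np.array([np.cos(np.radians(a)),np.sin(np.radians(a))])).round(4))
m=(abs(W[...,2]-.045)<.004)&(np.hypot(W[...,0]-.516,W[...,1]+.217)<.16); print("bed",cv2.minAreaRect(W[m][:,:2].astype(np.float32)))
m=(abs(W[...,2]-.038)<.004)&(np.hypot(W[...,0]-.543,W[...,1]-.087)<.05); print("bar",cv2.minAreaRect(W[m][:,:2].astype(np.float32)))
# plate edges by colour on its plane
hsv=cv2.cvtColor(im,cv2.COLOR_RGB2HSV); pl=np.zeros(im.shape[:2],np.uint8); pl[220:345,215:325]=((hsv[220:345,215:325,2]>140)*255)
n,l,s,cc=cv2.connectedComponentsWithStats(pl); k=1+s[1:,4].argmax(); v,u=np.nonzero(l==k)
print("plate",cv2.minAreaRect(np.array([ray(p,a,b,.006) for a,b in zip(u,v)],np.float32)))
E
```

```text
holes [[0.6282, 0.1585], [0.6266, 0.0181]] dist 0.1404 yaw -0.68 centre [0.5424 0.0893]
studs [[0.6073, -0.1545], [0.5955, -0.2942]] dist 0.1402 yaw -4.86 centre [ 0.5167 -0.2171]
bed ((0.516128659248352, -0.21749287843704224), (0.18098081648349762, 0.21024611592292786), 85.21001434326172)
bar ((0.5422691702842712, 0.08836743235588074), (0.01408814825117588, 0.06792998313903809), 89.11234283447266)
plate ((0.5409058332443237, 0.08791579306125641), (0.23516790568828583, 0.2070658653974533), 1.4482964277267456)
```

Emit:
send_rows(
  deltas="-0.03 0.02 0 8; -0.06 0.04 0.01 16; -0.09 0.06 0.02 24; -0.127 0.084 0.03 32; -0.127 0.084 0.05 40",
)

```text
t: 19.4
eef_pos: [0.5451, 0.0809, 0.1692]
tool_rot: [0.002, 0.959, 0.284, 0.001]
contact_force: [0.2, -0.3, 0.3]
gripper_width: 0.997
grasp_force: 0.0
```

Emit:
send_rows(
  deltas="0 0 0.01 8; 0 0 0.02 16; 0 0 0.03 24; 0 0 0.05 32; 0 0 0.05 34.6",
)

```text
t: 19.9
eef_pos: [0.5408, 0.088, 0.1166]
tool_rot: [0.0, 1.0, -0.008, -0.002]
contact_force: [0.1, -0.2, 0.8]
gripper_width: 1.0
grasp_force: 0.0
```

Emit:
send_rows(
  deltas="0 0 0 0; 0 0 0 0",
)

```text
t: 20.1
eef_pos: [0.5426, 0.0881, 0.1191]
tool_rot: [-0.0, 1.0, -0.006, 0.0]
contact_force: [0.3, -0.1, -0.1]
gripper_width: 1.006
grasp_force: 0.0
```

```bash
python3 -c "
from h import *
go((.5423,.0888,.019),-.7)"
```

```text
t 20.1 p [0.5426 0.0881 0.1191] yawx -0.65 w 1.006 F [ 0.3 -0.1 -0.1] gf 0.0 q [-0.09  0.43 -0.24  1.95  0.14  0.77 -1.98]
delta [-0.0003 -0.0006  0.1001] spin 0.05
```

Emit:
send_rows(
  deltas="0 -0.0005 0.03 0; 0 -0.0005 0.06 0; 0 -0.0005 0.08 0; 0 -0.0005 0.092 0; 0 -0.0005 0.1 0",
)

```text
t: 20.6
eef_pos: [0.5423, 0.088, 0.0185]
tool_rot: [-0.0, 1.0, -0.007, -0.0]
contact_force: [-0.1, 0.1, 1.2]
gripper_width: 1.005
grasp_force: 0.0
```

Emit:
send_rows(
  deltas="0 0 0 0; 0 0 0 0; 0 0 0 0; 0 0 0 0; 0 0 0 0",
  claw=0,
  force=60,
)

```text
t: 21.1
eef_pos: [0.5426, 0.088, 0.0197]
tool_rot: [-0.0, 1.0, -0.007, 0.001]
contact_force: [-9.6, -4.7, 17.6]
gripper_width: 0.149
grasp_force: 60.4
```

Emit:
send_rows(
  deltas="0 0 0 0; 0 0 0 0; 0 0 0 0; 0 0 0 0; 0 0 0 0",
)

```text
t: 21.6
eef_pos: [0.5427, 0.088, 0.0198]
tool_rot: [-0.0, 1.0, -0.007, 0.001]
contact_force: [-0.4, 0.1, 7.1]
gripper_width: 0.149
grasp_force: 59.7
```

```bash
python3 -c "
from h import *
go((.5423,.0888,.019),-.7)"
```

```text
t 21.6 p [0.5427 0.088  0.0198] yawx -0.8 w 0.149 F [-0.4  0.1  7.1] gf 59.7 q [-0.12  0.59 -0.2   2.    0.2   0.58 -2.04]
delta [-0.0005 -0.0008  0.0008] spin -0.1
```

Emit:
send_rows(
  deltas="0 0 -0.005 0; 0 0 -0.02 0; 0 0 -0.045 0; 0 0 -0.07 0; 0 0 -0.09 0",
)

```text
t: 22.1
eef_pos: [0.5423, 0.0879, 0.1111]
tool_rot: [-0.0, 1.0, -0.007, 0.0]
contact_force: [0.9, -0.4, -2.6]
gripper_width: 0.149
grasp_force: 58.4
```

Emit:
send_rows(
  deltas="-0.001 0.02 0 0.2; -0.004 0.055 0 0.8; -0.007 0.095 0 1.4; -0.01 0.135 0 2; -0.012 0.17 0 2.6",
)

```text
t: 22.6
eef_pos: [0.5271, -0.0842, 0.1099]
tool_rot: [0.0, 1.0, -0.03, 0.0]
contact_force: [0.3, -0.5, -2.3]
gripper_width: 0.15
grasp_force: 58.6
```

Emit:
send_rows(
  deltas="-0.002 0.04 0 0.5; -0.005 0.08 0 1; -0.008 0.115 0 1.5; -0.0096 0.1364 0 1.6; -0.0096 0.1364 0 1.6",
)

```text
t: 23.1
eef_pos: [0.5087, -0.2222, 0.1098]
tool_rot: [0.001, 0.999, -0.047, -0.0]
contact_force: [0.1, -1.1, -3.0]
gripper_width: 0.151
grasp_force: 58.7
```

Emit:
send_rows(
  deltas="0 0 0 0; 0 0 0 0; 0 0 0 0",
)

```text
t: 23.4
eef_pos: [0.5105, -0.2161, 0.1092]
tool_rot: [-0.0, 0.999, -0.042, 0.0]
contact_force: [0.4, 1.2, -2.3]
gripper_width: 0.153
grasp_force: 58.7
```

```bash
cat > meas.py <<'E'
from m import *
go((.5164,-.2173,.065),-4.85)
s=bot.read_camera('side'); t=bot.read_camera('top'); W=cloud(t)
z0=bot.get_obs()['eef_pos'][2]
m=(abs(W[...,2]-(z0-.0138))<.008)&(np.hypot(W[...,0]-.516,W[...,1]+.217)<.14); P=W[m]
print('plate',len(P),cv2.minAreaRect(P[:,:2].astype(np.float32)),'plane',np.linalg.lstsq(np.c_[P[:,:2]-[.516,-.217],np.ones(len(P))],P[:,2],rcond=None)[0].round(4))
hsv=cv2.cvtColor(t['img'],cv2.COLOR_RGB2HSV)
np.savez('t2.npz',**{k:v for k,v in t.items() if k!='shot'})
cv2.imwrite('pics/cov%d.png'%round(bot.get_obs()['t']*10),np.hstack([cv2.resize(t['img'][220:370,370:500,::-1],None,fx=3,fy=3),cv2.resize(s['img'][160:280,360:500,::-1],None,fx=2.8,fy=3.75)]))
E
python3 meas.py; ls pics
```

```text
t 23.4 p [ 0.5105 -0.2161  0.1092] yawx -4.87 w 0.153 F [ 0.4  1.2 -2.3] gf 58.7 q [ 0.41  0.45 -0.16  1.95  0.1   0.75 -1.46]
delta [0.006  0.0007 0.0442] spin -0.02
plate 8659 ((0.5094913840293884, -0.2158585786819458), (0.17181871831417084, 0.2005944401025772), 85.08815002441406) plane [-0.0027 -0.0005  0.0955]
cov235.png
s1.png
s2.png
s3.png
s4.png
side0.png
t1.png
top0.png
```

Emit:
send_rows(
  deltas="0.003 0 0.005 0; 0.0066 0.0008 0.015 0; 0.0066 0.0008 0.022 0; 0.0066 0.0008 0.022 0; 0.0066 0.0008 0.022 0",
)

```text
t: 24.0
eef_pos: [0.5162, -0.2189, 0.0864]
tool_rot: [-0.0, 0.999, -0.044, -0.001]
contact_force: [0.1, 0.1, -2.2]
gripper_width: 0.151
grasp_force: 58.7
```

```bash
python3 meas.py; python3 - <<'E'
from m import *
p=dict(np.load("t2.npz")); im=p["img"]
z=.074; T=p["camera_from_world"]
a=np.radians(-4.87); Rm=np.array([[np.cos(a),-np.sin(a)],[np.sin(a),np.cos(a)]])
L=[]
for y in(.07,-.07):
    w=np.array([.5164,-.2173])+Rm@[.085,y]; c=T@np.r_[w,z,1]; u=p["cx"]+p["fx"]*c[0]/-c[2]; v=p["cy"]-p["fy"]*c[1]/-c[2]
    b=blob(im,u,v,0,lambda q:-q[...,2]); print("pred",u.round(1),v.round(1),"found",np.round(b,1)); L.append(ray(p,*b,z-.001))
d=L[0]-L[1]; a=np.degrees(np.arctan2(d[1],d[0]))-90; m=(L[0]+L[1])/2
print(np.round(L,4).tolist(),np.hypot(*d).round(4),a.round(2),(m-.085*np.array([np.cos(np.radians(a)),np.sin(np.radians(a))])).round(4))
E
ls pics
```

```text
t 24.0 p [ 0.5162 -0.2189  0.0864] yawx -5.0 w 0.151 F [ 0.1  0.1 -2.2] gf 58.7 q [ 0.41  0.49 -0.15  1.95  0.11  0.71 -1.47]
delta [ 0.0001 -0.0016  0.0214] spin -0.15
plate 8131 ((0.515513002872467, -0.21893593668937683), (0.17139925062656403, 0.20047393441200256), 85.03374481201172) plane [-0.0028 -0.0006  0.0732]
pred 406.0 250.3 found [407.  250.4]
pred 484.4 258.9 found [485.1 258.6]
[[0.607, -0.1568], [0.5957, -0.2959]] 0.1396 -4.63 [ 0.5166 -0.2195]
cov235.png
cov241.png
s1.png
s2.png
s3.png
s4.png
side0.png
t1.png
top0.png
```

Emit:
send_rows(
  deltas="0.0003 -0.0015 0 0; 0.0003 -0.0015 0 0; 0.0003 -0.0015 0.003 0; 0.0003 -0.0015 0.006 0; 0.0003 -0.0015 0.009 0",
)

```text
t: 24.6
eef_pos: [0.517, -0.2175, 0.0777]
tool_rot: [0.0, 0.999, -0.044, -0.0]
contact_force: [-1.4, -0.7, -1.7]
gripper_width: 0.151
grasp_force: 58.7
```

Emit:
send_rows(
  deltas="0 0 0.001 0; 0 0 0.003 0; 0 0 0.005 0; 0 0 0.007 0; 0 0 0.009 0",
)

```text
t: 25.1
eef_pos: [0.5171, -0.2175, 0.0689]
tool_rot: [0.0, 0.999, -0.044, 0.0]
contact_force: [-0.8, 0.2, -1.3]
gripper_width: 0.151
grasp_force: 58.7
```

```bash
python3 meas.py
```

```text
t 25.1 p [ 0.5171 -0.2175  0.0689] yawx -5.0 w 0.151 F [-0.8  0.2 -1.3] gf 58.7 q [ 0.4   0.52 -0.15  1.96  0.12  0.68 -1.48]
delta [-0.0007 -0.0001  0.0039] spin -0.15
plate 7800 ((0.5171083807945251, -0.21535557508468628), (0.17624619603157043, 0.20773153007030487), 85.25623321533203) plane [-0.0035 -0.0009  0.0549]
```

Emit:
send_rows(
  deltas="0 0 0.001 0; 0 0 0.002 0; 0 0 0.003 0; 0 0 0.004 0; 0 0 0.0045 0",
)

```text
t: 25.7
eef_pos: [0.5171, -0.2175, 0.0648]
tool_rot: [0.0, 0.999, -0.044, -0.0]
contact_force: [-3.1, 0.9, 6.0]
gripper_width: 0.15
grasp_force: 59.8
```

Emit:
send_rows(
  deltas="0 0 0 0; 0 0 0 0; 0 0 0 0; 0 0 0 0; 0 0 0 0",
  claw=1,
)

```text
t: 26.2
eef_pos: [0.5171, -0.2176, 0.0646]
tool_rot: [0.0, 0.999, -0.044, 0.0]
contact_force: [0.4, 0.9, -0.1]
gripper_width: 0.979
grasp_force: 0.0
```

Emit:
send_rows(
  deltas="0 0 -0.01 0; 0 0 -0.04 0; 0 0 -0.08 0; 0 0 -0.12 0; 0 0 -0.12 0",
)

```text
t: 26.7
eef_pos: [0.5207, -0.2186, 0.191]
tool_rot: [0.002, 0.999, -0.044, 0.005]
contact_force: [0.9, -1.6, -0.4]
gripper_width: 0.998
grasp_force: 0.0
```

```bash
python3 - <<'E'
from m import *
go((.5,0,.2))
s=bot.read_camera('side'); t=bot.read_camera('top')
for c,n in((s,'s'),(t,'t')):
    W=cloud(c); m=(abs(W[...,2]-.051)<.003)&(np.hypot(W[...,0]-.516,W[...,1]+.217)<.15); P=W[m]
    print(n,len(P),cv2.minAreaRect(P[:,:2].astype(np.float32)),np.linalg.lstsq(np.c_[P[:,:2]-[.516,-.217],np.ones(len(P))],P[:,2],rcond=None)[0].round(4))
    print([(np.round(x['xyz'],3),x['confidence']) for x in bot.landmark_of(c,'cover_grip')[:1]])
fitpot(s,'short_pot',np.array([.52,.312]),.079); fitpot(s,'mid_pot',np.array([.52,.311]),.040); fitpot(s,'base_pot',np.array([.52,.311]),.0)
cv2.imwrite('pics/end.png',np.hstack([cv2.resize(t['img'][220:370,370:500,::-1],None,fx=3,fy=3),cv2.resize(s['img'][160:280,360:500,::-1],None,fx=2.8,fy=3.75)]))
E
```

```text
t 26.7 p [ 0.5207 -0.2186  0.191 ] yawx -5.01 w 0.998 F [ 0.9 -1.6 -0.4] gf 0.0 q [ 0.42  0.35 -0.17  1.87  0.07  0.91 -1.44]
delta [-0.0396 -0.2159 -0.01  ] spin None
s 3010 ((0.517129123210907, -0.21888506412506104), (0.17753159999847412, 0.20620088279247284), 84.9503402709961) [-0.0005 -0.001   0.0511]
[(array([ 0.518, -0.217,  0.067]), 0.65)]
t 8341 ((0.5164095163345337, -0.2157498300075531), (0.17452500760555267, 0.20544323325157166), 85.19974517822266) [-0.0012  0.0006  0.0511]
[]
short_pot 366 [0.5215 0.3119] med|res| 0.0005
mid_pot 276 [0.521 0.312] med|res| 0.0007
base_pot 593 [0.5222 0.311 ] med|res| 0.0006
```

View pics/end.png

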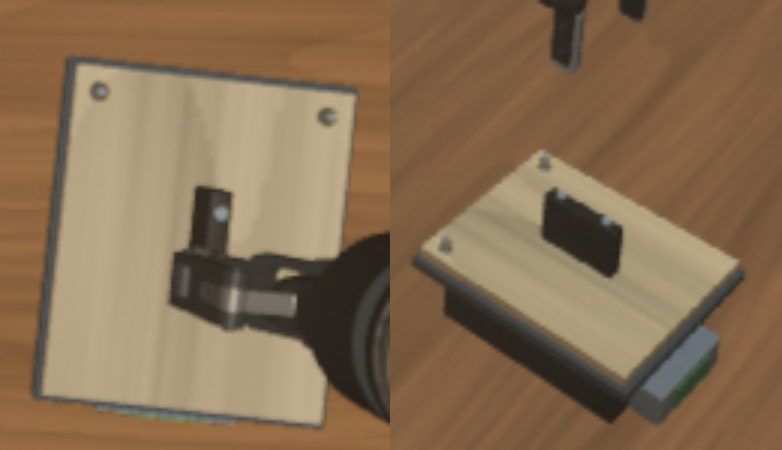

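The cover lies flat on the bed with both studs showing through its holes, at (99,91) and (327,117). The gripper is clear.

```bash
python3 -c "
from station import bot
print(bot.hand_in())"
```

```text
the job is handed in; nothing more can be done
None
```

I handed the job in at about 27 s: both pots measured home and level in the tall pot, the cover measured flat on the bed over both studs, and I steered clear of the spool, scraper and glue jar but did not re-measure them; no verdict came back.

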